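# Clip the dissecting instruments back into their rack

### The arm

A 6-joint arm with a two-finger parallel gripper is mounted at the origin on the work surface. World frame = base frame: x ahead of the robot, y to its left, z up, the work surface at z = 0. Lengths are in m, angles in rad, forces in N, time in s.
With the tool pointing down it reaches from about 0.3 to 0.85 m from the base axis. Payload 5.4 kg.
Tool frame: the origin (TCP) lies at the very end of the fingers, on their centre line; the grasp point (between the pads) lies 19 mm behind it; y points along the fingers, z is the direction in which the jaws open and shut, and the axes are right-handed (so a half turn about y gives the same grasp; the last joint's range is limited). The gripper opens to 85 mm and grips with 20 to 120 N. Pads are 22 mm wide; open, the fingers measure 114 mm over their backs; the gripper's body (76 mm by 85 mm) begins 54 mm behind the grasp point. The pads swing forward as they close: fully open they stand 13 mm farther back than shut.
Start: joints at [0.946, 0.158, 1.597, -0, 1.386, -0.21], TCP at [0.232, 0.526, 0.231] pointing down, gripper open.
Joint ranges: [-2.91, 2.91], [-0.94, 2.29], [0.18, 2.7], [-1.29, 4.43], [0.17, 2.64], [-3, 3]. Speed limits (rad/s): [2.57, 2.57, 3.14, 3.14, 3.14, 3.14].

### API

Orientations are given as a rotation vector (axis times angle).
In Python, from rig import env gives the robot as it stands.
- The arm moves only by the tool send_rows, never from a script. Its argument "motion" is one flat list of numbers, 7 for each row, row after row: the opening, from 0 (shut) to 1 (fully open), then the shift along the tool's x, y, z in cm, then the turn, a rotation vector about the tool's x, y, z in rad. A call has exactly 10 rows; each row shifts and turns the commanded pose from where the row before left it, along the tool's axes as they then stand; what a row does not reach is not made up. A row lasts 1/12 s, in which the tool goes at most 41.7 mm and 7.16 degrees, less where a joint would pass 70% of its speed; a pose out of reach is approached as far as the arm can. A call is refused whole if a number of a shift passes 4.17 or a number of a turn 0.125, either way. A call with a gripper value outside its range is refused whole. The fingers move at their own pace and stop on an object; "newtons" is the grip in N (left out, the last holds). Time passes only in rows, so rows that do not move let the fingers close, or fill a call up. It gives the time, the measured TCP pose, the force and the opening at its end, in the units of the state.
- env.sense(): the state, without advancing time (a new reading comes with each control period).
- env.capture(name): name is "scene" or "top" or "wrist"; returns the picture (400x640x3 uint8, red, green, blue); there is no depth.
- env.camera_info(name): a dict with "fx", "fy", "cx", "cy" (pixels), "T" (4x4, takes a point from camera to world coordinates). Camera axes: x right, y up, looking along -z (the intrinsics and any distortion apply to the point x, -y, -z); pixel columns grow to the right and rows downward; lengths in m; the calibration is good to about 2 mm. The wrist camera is an equidistant fisheye: a pixel r from the principal point sees the ray r / f radians off the axis. A picture is of the moment at which its call begins: read the wrist's pose just before it. camera_info takes no time and is no camera call; for the wrist camera it gives the pose at the moment of the call.
- env.sign_off(): hands the job in, once; it reports no verdict.
The state is a dict: "time": time; "joints": joint angles; "qvel": joint speeds; "tau": joint torques, N m; "tool_pos": TCP position; "eef_rot": TCP orientation; "contact_force": force on the tool from outside, world axes, zero at the start; "torque": the same for the moment, N m; "gripper_width": finger opening in m.
Only numpy, scipy, OpenCV 4.12 (cv2) and the standard library are available. Lean on these libraries where they do the work, as an engineer would, in place of code of your own. Each camera call takes 0.05 s, during which the arm holds its last target.

### The job

Put the two loose steel dissecting instruments back in the white clip rack: press the pointed needle down into the middle place, next to the hooked instrument already stored there, and the flat-bladed spatula into the empty place at the end of the rack. Each must snap fully home in both of its clips, with its dark square grip midway between them.

Things in the scene. Friction and masses are not known exactly. Their poses are not given: they have to be found in the camera images.
- needle: Steel instrument lying flat. Origin on its axis, mid-handle, 6 mm above its underside; x along it to the point, y across, z up. Handle 130 mm: dark square grip in the middle (34 long, 14 wide, 12 high), bright round necks 12 mm thick on either side, 17 to 65 mm from the origin. Its +x end: a thin point, 60 mm long, 4 mm thick. 40 to 85 g.
- spatula: Steel instrument lying flat. Origin on its axis, mid-handle, 6 mm above its underside; x along it to the blade, y across, z up. Handle 130 mm: dark square grip in the middle (34 long, 14 wide, 12 high), bright round necks 12 mm thick on either side, 17 to 65 mm from the origin. Its +x end: 4 mm stem with a flat blade (40 x 15 x 2 mm), 60 mm in all. 40 to 85 g.
- place_mid (a point): Middle place of the white clip rack: where the instrument's origin is when home, 44 mm above the desk. x along the instrument (either way round), z up, y to the stored hooked one, 80 mm off. Necks go into two clips at x = +-40 mm, 10 mm long, open upward: paired black sprung jaws, flared lips up to 18 mm above this point. Between clips, free for fingers to 30 mm below it.
- place_end (a point): Empty end place, 80 mm to -y of place_mid: same axes, height and clips. Lips resist from about 10 mm above home; pressing straight down with 5 to 10 N spreads the jaws, which snap over the necks as they land on rigid seats. Each jaw gives up to 10 mm sideways (0.4 N per mm), so an instrument 5 mm aside is still drawn in.
Not all that is in view belongs to the job. Leave any green look-alike of the spatula alone.

How it is judged:
At the end, for the whole second after the job is handed in: The needle lies in the middle place and the spatula in the empty end place, each snapped home: its origin within 18 mm of the place seen from above (within 6 mm across the instrument), within 4 mm of the place's height, along the place within 10 degrees (either way round), released and at rest (horizontal distance between needle and place_mid below 0.018 m and z of needle in the frame of place_mid between -0.004 and 0.004 m and y of needle in the frame of place_mid between -0.006 and 0.006 m and angle between the x axis of needle and the x axis of place_mid, either way round below 0.17 rad and linear speed of each of needle, spatula below 0.02 m/s and horizontal distance between spatula and place_end below 0.018 m and z of spatula in the frame of place_end between -0.004 and 0.004 m and y of spatula in the frame of place_end between -0.006 and 0.006 m and angle between the x axis of spatula and the x axis of place_end, either way round below 0.17 rad); the robot touches nothing.
It also fails if it takes over 54 s, if anything falls off the work surface, if the arm or the gripper's body presses on something with over 40 N, if the wrist force passes 120 N, or if a joint passes its speed limit or range.

## Working session

There is one attempt and no reset: what is moved stays moved. The work goes in short steps, Python scripts to look and compute and a tool call to move; the robot and the scene stay as the last step left them, time stands still between calls to the robot, and variables do not carry over. Pictures are saved under pics/ and viewed, and the job is handed in when it is done.

Besides the shell and the picture viewer there is one more tool, called after "Emit:" as name(argument=value, ...) on one line, values as JSON. send_rows: Moves the arm, as the interface text tells. Its arguments: {"type":"object","properties":{"motion":{"type":"array"},"newtons":{"type":"number"}},"required":["motion"]}

```bash
ls; mkdir -p pics; python3 - <<'E'
from rig import env
import cv2
print(env.sense())
for n in ["scene","top"]:
    im=env.capture(n); cv2.imwrite(f"pics/{n}0.png",im[:,:,::-1])
    print(n,env.camera_info(n))
E
```

```text
pics
{'time': 0.0, 'joints': array([ 9.45911153e-01,  1.59053642e-01,  1.59818789e+00,  2.09852053e-05,
        1.38620821e+00, -2.10111760e-01]), 'qvel': array([ 0.0010747 ,  0.00039988,  0.00066914,  0.00105723,  0.00105853,
       -0.00080998]), 'tau': array([-5.37036394e-04, -3.95995831e+01, -3.31428981e+01, -3.39695316e-04,
        8.36240215e-03, -7.41085955e-05]), 'tool_pos': array([0.231387  , 0.52575383, 0.23033653]), 'eef_rot': array([-1.54789552,  0.3260279 , -0.32480803]), 'contact_force': array([ 1.01182145,  0.07526263, -0.1133542 ]), 'torque': array([ 0.03690925, -0.04703032, -0.01496959]), 'gripper_width': 0.08554307878000188}
scene {'fx': 395.3719809891345, 'fy': 395.3719809891345, 'cx': 327.2889476202066, 'cy': 199.5271641106333, 'T': array([[ 0.52059571, -0.66806792,  0.53166283,  0.96139853],
       [ 0.85380188,  0.40848683, -0.32273961, -0.35331921],
       [-0.00156528,  0.62195158,  0.78305414,  0.81406234],
       [ 0.        ,  0.        ,  0.        ,  1.        ]])}
top {'fx': 502.847111862115, 'fy': 502.847111862115, 'cx': 327.76353172261287, 'cy': 204.88059757352843, 'T': array([[-0.01227119,  0.98797721, -0.1541118 ,  0.25966193],
       [-0.99990961, -0.01297131, -0.00353814, -0.05945297],
       [-0.00549463,  0.15405445,  0.98804708,  1.18234168],
       [ 0.        ,  0.        ,  0.        ,  1.        ]])}
```

View pics/scene0.png

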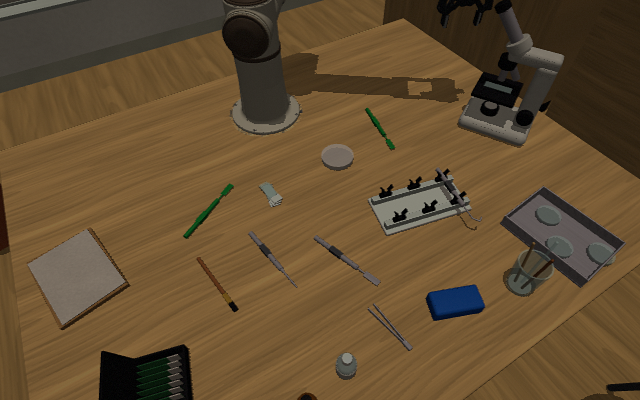

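View pics/top0.png

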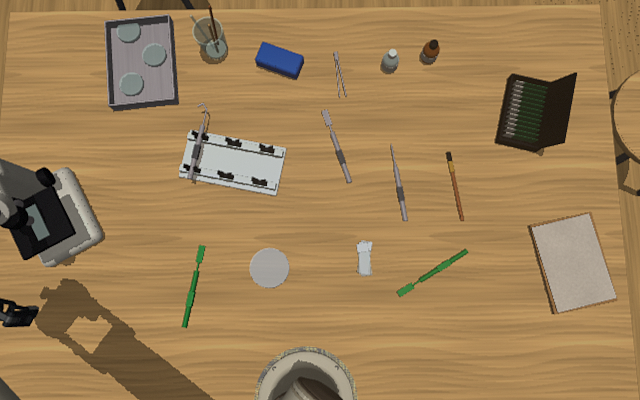

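Top view. Candidates are the steel needle at (399,183), the steel spatula at (337,147), green look-alikes at (195,287) and (432,272), a paintbrush at (455,186) and forceps at (340,75). I choose the two steel ones. The rack is at (233,162) with the hooked instrument stored at its left end (199,150). Next, close crops.

```bash
python3 - <<'E'
import cv2
im=cv2.imread("pics/top0.png")
cv2.imwrite("pics/c1.png",cv2.resize(im[100:230,310:420],None,fx=4.5,fy=4.5,interpolation=cv2.INTER_CUBIC))
cv2.imwrite("pics/c2.png",cv2.resize(im[95:205,170:300],None,fx=5,fy=5,interpolation=cv2.INTER_CUBIC))
E
```

```text
(no output)
```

View pics/c1.png

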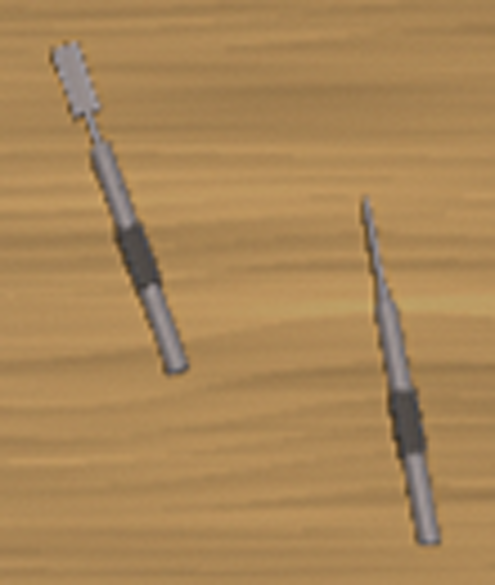

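View pics/c2.png

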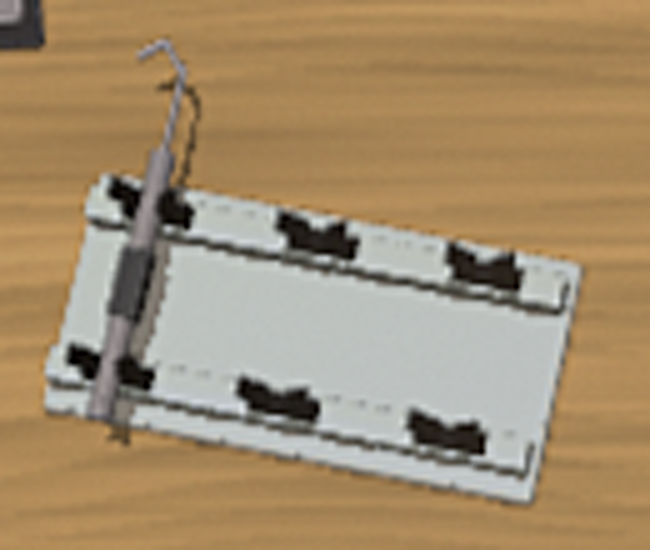

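```bash
cat > h.py <<'E'
import numpy as np
T=np.array([[-0.01227119,0.98797721,-0.1541118,0.25966193],[-0.99990961,-0.01297131,-0.00353814,-0.05945297],[-0.00549463,0.15405445,0.98804708,1.18234168],[0,0,0,1.]])
def top(u,v,z):
    d=T[:3,:3]@np.array([(u-327.7635)/502.847,-(v-204.8806)/502.847,-1.]);o=T[:3,3]
    return o+d*(z-o[2])/d[2]
E
python3 - <<'E'
from h import *
def c1(x,y,z): return top(310+(x+.5)/4.5-.5,100+(y+.5)/4.5-.5,z)
def c2(x,y,z): return top(170+(x+.5)/5-.5,95+(y+.5)/5-.5,z)
for n,P in dict(spat=[(101,147),(131,228),(139,257),(147,287),(177,368)],needle=[(383,297),(401,392),(406.5,424),(412,455),(428,541)]).items():
    Q=np.array([c1(*p,.012 if 0 else .009) for p in P]);print(n,Q.round(4)[:,:2].tolist(), 'mid',((Q[0]+Q[-1])/2).round(4),np.degrees(np.arctan2(*(Q[0]-Q[-1])[[1,0]])),np.linalg.norm(Q[0]-Q[-1]))
h=np.array([c2(*p,.046) for p in [(161,150),(129,283),(100,417)]]);print('hook',h.round(4),((h[0]+h[2])/2).round(4),np.degrees(np.arctan2(*(h[0]-h[-1])[[1,0]])),np.linalg.norm(h[0]-h[-1]))
for n,P in dict(hook=[(150,203),(110,367)],mid=[(317,236),(279,399)],end=[(485,267),(447,432)]).items():
    Q=np.array([c2(*p,.056) for p in P]);print(n,Q.round(4)[:,:2].tolist(),Q.mean(0).round(4),np.degrees(np.arctan2(*(Q[0]-Q[-1])[[1,0]])),np.linalg.norm(Q[0]-Q[-1]))
E
```

```text
spat [[0.62, -0.0678], [0.5751, -0.0832], [0.5591, -0.0872], [0.5427, -0.0912], [0.4986, -0.1063]] mid [ 0.5593 -0.0871  0.009 ] 17.59211818467378 0.1274492565111836
needle [[0.5355, -0.2164], [0.4841, -0.2242], [0.4669, -0.2265], [0.4503, -0.2288], [0.4048, -0.2356]] mid [ 0.4701 -0.226   0.009 ] 8.350370648077412 0.13215468483377082
hook [[0.6316 0.2381 0.046 ]
 [0.5675 0.2514 0.046 ]
 [0.5039 0.263  0.046 ]] [0.5678 0.2505 0.046 ] -11.009601139236104 0.13008550026080587
hook [[0.6029, 0.2399], [0.5252, 0.2562]] [0.564  0.2481 0.056 ] -11.840547276947396 0.07939723854272449
mid [[0.586, 0.1621], [0.5091, 0.1782]] [0.5475 0.1702 0.056 ] -11.852227536909856 0.07856501828704908
end [[0.5701, 0.0842], [0.4926, 0.1011]] [0.5314 0.0926 0.056 ] -12.288744718487125 0.07930141396051645
```

```bash
cat >> h.py <<'E'
from scipy.spatial.transform import Rotation as Ro
def plan(tp, yaw_axis_deg, st):
    """turn (tool y) so that the instrument axis is at yaw (tool x parallel/anti), then shift in new tool axes"""
    R=Ro.from_rotvec(st['eef_rot']); M=R.as_matrix()
    tx=M[:,0]
    print('pos',st['tool_pos'].round(4),'tool y',M[:,1].round(4),'x yaw',np.degrees(np.arctan2(tx[1],tx[0])).round(2),'w',round(st['gripper_width'],4),'F',st['contact_force'].round(1),'t',round(st['time'],2))
    best=None
    for a in (yaw_axis_deg,yaw_axis_deg+180):
        c,s=np.cos(np.radians(a)),np.sin(np.radians(a))
        G=np.array([[c,0,-s],[s,0,c],[0,-1,0]]);  # cols x,y(down),z
        G=np.column_stack([[c,s,0],[0,0,-1],np.cross([c,s,0],[0,0,-1])])
        rv=(R.inv()*Ro.from_matrix(G)).as_rotvec()
        print('turn',rv.round(4),'shift after turn cm',(G.T@(np.array(tp)-st['tool_pos'])*100).round(2),'shift before turn',(M.T@(np.array(tp)-st['tool_pos'])*100).round(2))
E
python3 - <<'E'
from h import *
from rig import env
plan([.468,-.2265,.10],8.35,env.sense())
E
```

```text
pos [0.2314 0.5258 0.2304] tool y [-0.001  -0.0014 -1.    ] x yaw -23.76 w 0.0854 F [-1.2 -0.5 -1. ] t 0.1
turn [ 0.0016 -0.5605 -0.0008] shift after turn cm [ 12.48  13.04 -77.87] shift before turn [ 51.97  13.12 -59.29]
turn [1.1000e-03 2.5811e+00 2.1000e-03] shift after turn cm [-12.48  13.04  77.87] shift before turn [ 51.97  13.12 -59.29]
```

Emit:
send_rows(motion=[0.6,2.6,0,-2.96,0,0,0,0.6,2.6,0,-2.96,0,0,0,0.6,2.6,0,-2.96,0,0,0,0.6,2.6,0,-2.96,0,0,0,0.6,2.6,0,-2.96,0,0,0,0.6,2.6,0,-2.96,0,0,0,0.6,2.6,0,-2.96,0,0,0,0.6,2.6,0,-2.96,0,0,0,0.6,2.6,0,-2.96,0,0,0,0.6,2.6,0,-2.96,0,0,0], newtons=80)

```text
time: 0.93
tool_pos: [0.3502, 0.1488, 0.2311]
eef_rot: [-1.546, 0.325, -0.325]
contact_force: [1.5, 2.0, 0.5]
gripper_width: 0.0511
```

Emit:
send_rows(motion=[0.6,0,0.5,0,0,-0.112,0,0.6,0,0.5,0,0,-0.112,0,0.6,0,0.5,0,0,-0.112,0,0.6,0,0.5,0,0,-0.112,0,0.6,0,0.5,0,0,-0.112,0,0.6,0.62,0,-3.9,0,0,0,0.6,0.62,0,-3.9,0,0,0,0.6,0.62,0,-3.9,0,0,0,0.6,0.62,0,-3.9,0,0,0,0.6,0,0,0,0,0,0])

```text
time: 1.77
tool_pos: [0.3988, -0.0058, 0.2065]
eef_rot: [-1.571, -0.109, 0.108]
contact_force: [0.6, 0.9, 0.3]
gripper_width: 0.0514
```

```bash
python3 - <<'E'
from h import *
from rig import env
plan([.468,-.2265,.10],8.35,env.sense())
import cv2
print(env.camera_info('wrist'))
cv2.imwrite("pics/w1.png",env.capture('wrist')[:,:,::-1])
E
```

```text
pos [ 0.3988 -0.0058  0.2065] tool y [ 9.0e-04 -2.9e-03 -1.0e+00] x yaw 7.92 w 0.0514 F [0.6 0.9 0.3] t 1.77
turn [ 0.003  -0.0076  0.0005] shift after turn cm [  3.64  10.65 -22.84] shift before turn [  3.81  10.72 -22.78]
turn [-7.000e-04  3.134e+00  4.700e-03] shift after turn cm [-3.64 10.65 22.84] shift before turn [  3.81  10.72 -22.78]
{'fx': 309.70691628693146, 'fy': 309.70691628693146, 'cx': 319.7622663936196, 'cy': 198.60157844259032, 'T': array([[-0.13658783, -0.94753025, -0.2890159 ,  0.32480192],
       [ 0.99062436, -0.13143179, -0.03727006, -0.01487963],
       [-0.00267136, -0.29139683,  0.95659853,  0.348361  ],
       [ 0.        ,  0.        ,  0.        ,  1.        ]])}
```

View pics/w1.png

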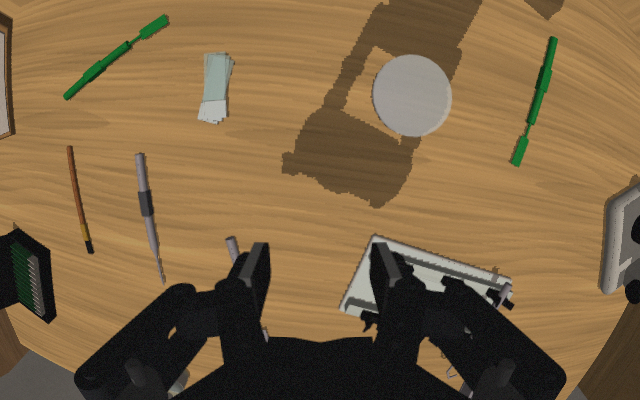

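The wrist view shows the needle's grip at (146,203), with the paintbrush to its left. Moving over the needle.

Emit:
send_rows(motion=[0.6,0.4,1.0,-2.3,0,0,0,0.6,0.4,1.0,-2.3,0,0,0,0.6,0.4,1.0,-2.3,0,0,0,0.6,0.4,1.0,-2.3,0,0,0,0.6,0.4,1.0,-2.3,0,0,0,0.6,0.4,1.0,-2.3,0,0,0,0.6,0.4,1.0,-2.3,0,0,0,0.6,0.4,1.0,-2.3,0,0,0,0.6,0.4,1.0,-2.3,0,0,0,0.6,0.2,1.0,-2.1,0,0,0])

```text
time: 2.65
tool_pos: [0.4686, -0.22, 0.1055]
eef_rot: [-1.567, -0.115, 0.115]
contact_force: [-0.3, -0.2, 1.3]
gripper_width: 0.0514
```

```bash
python3 - <<'E'
from h import *
from rig import env
plan([.468,-.2265,.003],8.35,env.sense())
import cv2
print(env.camera_info('wrist'))
cv2.imwrite("pics/w2.png",env.capture('wrist')[:,:,::-1])
cv2.imwrite("pics/t2.png",cv2.resize(env.capture('top')[:,:,::-1][100:260,300:500],None,fx=4,fy=4))
E
```

```text
pos [ 0.4686 -0.22    0.1055] tool y [-4.e-04  8.e-04 -1.e+00] x yaw 8.39 w 0.0514 F [-0.3 -0.2  1.3] t 2.65
turn [-0.0008  0.0007 -0.0002] shift after turn cm [-0.16 10.25 -0.64] shift before turn [-0.16 10.25 -0.65]
turn [-4.0000e-04 -3.1409e+00  1.2000e-03] shift after turn cm [ 0.16 10.25  0.64] shift before turn [-0.16 10.25 -0.65]
{'fx': 309.70691628693146, 'fy': 309.70691628693146, 'cx': 319.7622663936196, 'cy': 198.60157844259032, 'T': array([[-0.14476592, -0.9467692 , -0.28752549,  0.39493355],
       [ 0.98946527, -0.13818285, -0.04317386, -0.23016389],
       [ 0.00114459, -0.29074659,  0.95679941,  0.24742661],
       [ 0.        ,  0.        ,  0.        ,  1.        ]])}
```

View pics/w2.png

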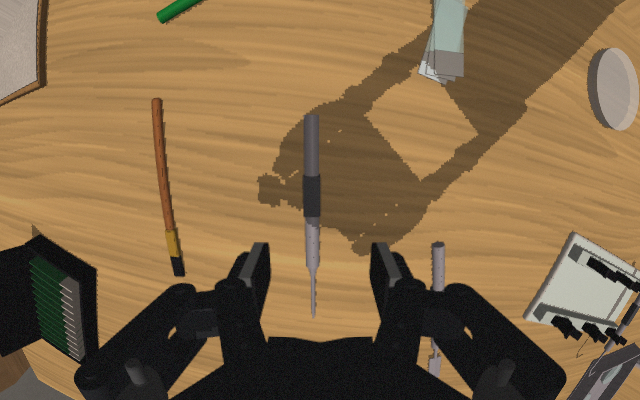

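The needle's grip centre is at (312,196) in the wrist view, with its rear end at (312,115) and handle front at (313,267). Cross-checking its position.

```bash
cat >> h.py <<'E'
def wr(u,v,z,T):
    a=np.array([u-319.762,v-198.6016])/309.70691; r=np.linalg.norm(a)
    d=np.array([a[0]/r*np.sin(r),-a[1]/r*np.sin(r),-np.cos(r)]); d=T[:3,:3]@d;o=T[:3,3]
    return o+d*(z-o[2])/d[2]
E
python3 - <<'E'
from h import *
from rig import env
T=env.camera_info('wrist')['T']
for p in [(312,115),(312,176),(312,196),(312,217),(313,267)]: print(wr(*p,.01,T).round(4))
E
```

```text
[ 0.4005 -0.2353  0.01  ]
[ 0.4476 -0.2287  0.01  ]
[ 0.4637 -0.2265  0.01  ]
[ 0.4814 -0.2241  0.01  ]
[ 0.5274 -0.2171  0.01  ]
```

```bash
python3 - <<'E'
from h import *
from rig import env
plan([.466,-.2265,.004],8.2,env.sense())
E
```

```text
pos [ 0.4678 -0.2207  0.1046] tool y [-0.0022  0.0015 -1.    ] x yaw 8.26 w 0.0511 F [-1.4  0.7 -0.9] t 2.75
turn [-0.0018  0.001  -0.002 ] shift after turn cm [-0.26 10.06 -0.55] shift before turn [-0.24 10.06 -0.57]
turn [-3.1000e-03 -3.1406e+00  2.9000e-03] shift after turn cm [ 0.26 10.06  0.55] shift before turn [-0.24 10.06 -0.57]
```

Emit:
send_rows(motion=[0.6,-0.06,1.3,-0.14,0,0,0,0.6,-0.06,1.3,-0.14,0,0,0,0.6,-0.06,1.3,-0.14,0,0,0,0.6,-0.06,1.3,-0.13,0,0,0,0.6,0,1.3,0,0,0,0,0.6,0,1.3,0,0,0,0,0.6,0,1.2,0,0,0,0,0.6,0,0.8,0,0,0,0,0.6,0,0.2,0,0,0,0,0.6,0,0,0,0,0,0])

```text
time: 3.58
tool_pos: [0.4663, -0.2253, 0.0059]
eef_rot: [-1.567, -0.114, 0.115]
contact_force: [0.6, 0.7, 0.4]
gripper_width: 0.0513
```

```bash
python3 - <<'E'
from h import *
from rig import env
plan([.466,-.2265,.003],8.2,env.sense())
E
```

```text
pos [ 0.4663 -0.2253  0.0059] tool y [-1.e-03  9.e-04 -1.e+00] x yaw 8.35 w 0.0513 F [0.6 0.7 0.4] t 3.58
turn [-0.0011  0.0026 -0.0008] shift after turn cm [-0.04  0.29 -0.12] shift before turn [-0.04  0.29 -0.12]
turn [-1.300e-03 -3.139e+00  1.700e-03] shift after turn cm [0.04 0.29 0.12] shift before turn [-0.04  0.29 -0.12]
```

Down another 2.5 mm, then close.

Emit:
send_rows(motion=[0.6,0,0.25,-0.1,0,0,0,0,0,0,0,0,0,0,0,0,0,0,0,0,0,0,0,0,0,0,0,0,0,0,0,0,0,0,0,0,0,0,0,0,0,0,0,0,0,0,0,0,0,0,0,0,0,0,0,0,0,0,0,0,0,0,0,0,0,0,0,0,0,0])

```text
time: 4.42
tool_pos: [0.467, -0.2275, 0.0046]
eef_rot: [-1.568, -0.114, 0.114]
contact_force: [-2.0, 1.4, 6.2]
gripper_width: 0.0106
```

Emit:
send_rows(motion=[0,0,-1.5,0,0,0,0,0,0,-2,0,0,0,0,0,0,-2,0,0,0,0,0,0,-2,0,0,0,0,0,0,-2,0,0,0,0,0,0,-2,0,0,0,0,0,0,-1,0,0,0,0,0,0,-0.5,0,0,0,0,0,0,0,0,0,0,0,0,0,0,0,0,0,0])

```text
time: 5.25
tool_pos: [0.4662, -0.2267, 0.1328]
eef_rot: [-1.567, -0.113, 0.115]
contact_force: [-1.3, 1.5, -0.9]
gripper_width: 0.0113
```

```bash
python3 - <<'E'
from h import *
from rig import env
plan([.548,.171,.13],-11.7,env.sense())
import cv2
cv2.imwrite("pics/w3.png",env.capture('wrist')[:,:,::-1])
E
```

```text
pos [ 0.4662 -0.2267  0.1328] tool y [-1.1e-03  9.0e-04 -1.0e+00] x yaw 8.32 w 0.0113 F [-1.3  1.5 -0.9] t 5.25
turn [-0.0009  0.3494 -0.0012] shift after turn cm [-0.05  0.28 40.61] shift before turn [13.85  0.31 38.17]
turn [-1.6000e-03 -2.7922e+00  1.3000e-03] shift after turn cm [  0.05   0.28 -40.61] shift before turn [13.85  0.31 38.17]
```

View pics/w3.png

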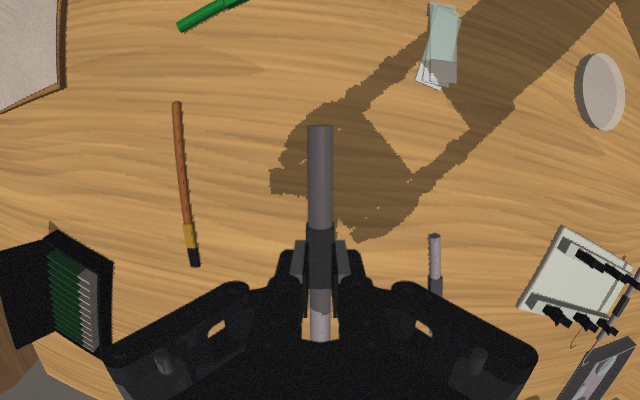

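```bash
python3 - <<'E'
from h import *
from rig import env
T=env.camera_info('wrist')['T']
p=env.sense()['tool_pos'];c,s=np.cos(np.radians(8.3)),np.sin(np.radians(8.3))
for z in (.130,.134,.138,.142):
  for q in [(320,125),(320,226)]:
    d=wr(*q,z,T)-p; print(z,(d[0]*c+d[1]*s).round(4),(-d[0]*s+d[1]*c).round(4))
E
```

```text
0.13 -0.0661 0.0009
0.13 -0.0162 0.0008
0.134 -0.0664 0.0009
0.134 -0.0178 0.0008
0.138 -0.0666 0.0009
0.138 -0.0194 0.0008
0.142 -0.0668 0.0008
0.142 -0.021 0.0008
```

Emit:
send_rows(motion=[0,1.38,0,3.82,0,0,0,0,1.38,0,3.82,0,0,0,0,1.38,0,3.82,0,0,0,0,1.38,0,3.82,0,0,0,0,1.38,0,3.82,0,0,0,0,1.38,0,3.82,0,0,0,0,1.38,0,3.82,0,0,0,0,1.38,0,3.82,0,0,0,0,1.38,0,3.82,0,0,0,0,1.38,0,3.82,0,0,0])

```text
time: 6.13
tool_pos: [0.547, 0.1729, 0.1321]
eef_rot: [-1.568, -0.112, 0.116]
contact_force: [1.6, -1.0, -0.0]
gripper_width: 0.0108
```

Emit:
send_rows(motion=[0,0,0,0,0,0.0875,0,0,0,0,0,0,0.0875,0,0,0,0,0,0,0.0875,0,0,0,0,0,0,0.0875,0,0,0,0,0,0,0,0,0,0,0,0,0,0,0,0,0,0,0,0,0,0,0,0,0,0,0,0,0,0,0,0,0,0,0,0,0,0,0,0,0,0,0])

```text
time: 6.97
tool_pos: [0.5479, 0.1707, 0.1338]
eef_rot: [-1.565, 0.16, -0.16]
contact_force: [0.9, 0.0, 0.1]
gripper_width: 0.0111
```

```bash
python3 - <<'E'
from h import *
from rig import env
plan([.548,.171,.042],-11.7,env.sense())
import cv2
print(repr(env.camera_info('wrist')['T']))
cv2.imwrite("pics/w4.png",env.capture('wrist')[:,:,::-1])
t=env.capture('top')[:,:,::-1];cv2.imwrite("pics/t4.png",cv2.resize(t[95:205,170:300],None,fx=5,fy=5))
s=env.capture('scene')[:,:,::-1];cv2.imwrite("pics/s4.png",cv2.resize(s[130:250,350:500],None,fx=5,fy=5))
E
```

```text
pos [0.5479 0.1707 0.1338] tool y [-1.e-04 -0.e+00 -1.e+00] x yaw -11.71 w 0.0111 F [0.9 0.  0.1] t 6.97
turn [ 0.     -0.0002 -0.    ] shift after turn cm [0.   9.18 0.03] shift before turn [0.   9.18 0.03]
turn [1.0000e-04 3.1414e+00 1.0000e-04] shift after turn cm [-0.    9.18 -0.03] shift before turn [0.   9.18 0.03]
array([[ 2.04033863e-01, -9.36646301e-01, -2.84717212e-01,
         4.74927852e-01],
       [ 9.78963807e-01,  1.95279216e-01,  5.91260781e-02,
         1.86548921e-01],
       [ 2.19131456e-04, -2.90791567e-01,  9.56786401e-01,
         2.75669147e-01],
       [ 0.00000000e+00,  0.00000000e+00,  0.00000000e+00,
         1.00000000e+00]])
```

View pics/w4.png

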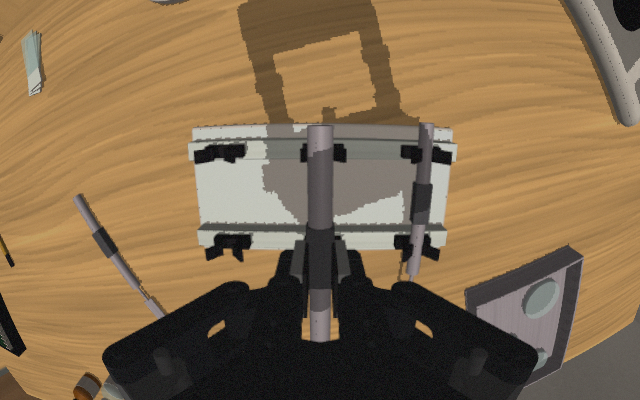

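View pics/s4.png

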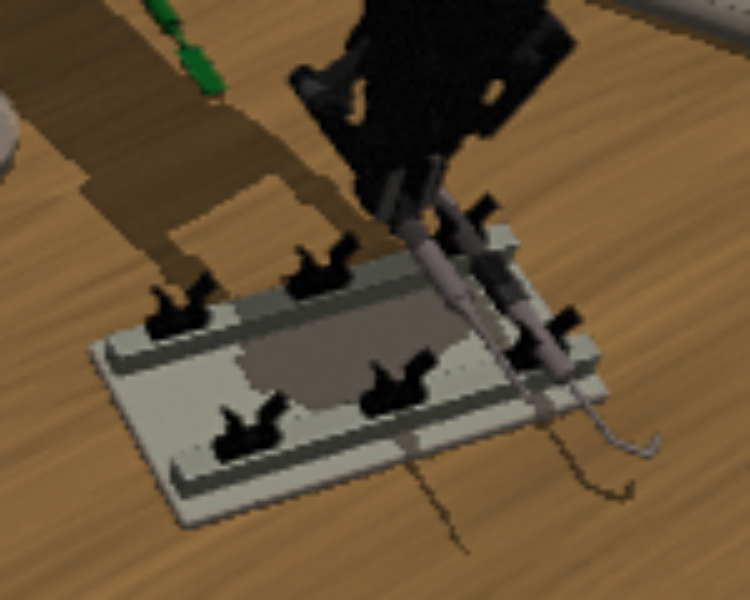

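```bash
python3 - <<'E'
import cv2
im=cv2.imread("pics/w4.png")
cv2.imwrite("pics/w4c.png",cv2.resize(im[110:270,180:460],None,fx=2.8,fy=2.8,interpolation=cv2.INTER_CUBIC))
E
```

```text
(no output)
```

View pics/w4c.png

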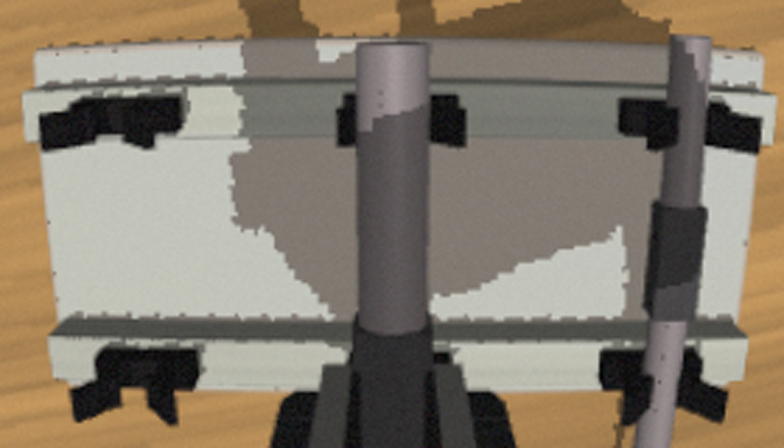

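```bash
python3 - <<'E'
from h import *
from rig import env
T=env.camera_info('wrist')['T']
M=np.array([.548,.171]);a=np.radians(-11.7);c,s=np.cos(a),np.sin(a)
def q(x,y,z):
    p=wr(180+x/2.8,110+y/2.8,z,T);d=p[:2]-M;return [round(float(v),4) for v in (d[0]*c+d[1]*s,-d[0]*s+d[1]*c)]
print('mid lips near',q(401.5,125,.060))
print('end near lips L,R tip',q(42,140,.061),q(140,142,.061),'base',q(90,100,.045),q(187,105,.045))
print('end far lips',q(72,400,.061),q(172,412,.061),'base',q(97,360,.045),q(200,360,.045))
print('hook far lips',q(632,405,.061),q(722,403,.061)); print('hook near lips',q(660,140,.061),q(752,140,.061),'hook grip',q(679,258,.05))
print('rack far edge',q(50,45,0),q(760,60,0))
E
```

```text
mid lips near [-0.0414, 0.003]
end near lips L,R tip [-0.0394, -0.092] [-0.0381, -0.0643] base [-0.0476, -0.0832] [-0.0453, -0.0551]
end far lips [0.0366, -0.0924] [0.0393, -0.0621] base [0.0308, -0.0889] [0.03, -0.0563]
hook far lips [0.0375, 0.069] [0.0381, 0.097]
hook near lips [-0.0385, 0.07] [-0.0393, 0.0963] hook grip [-0.003, 0.082]
rack far edge [-0.0615, -0.1129] [-0.0567, 0.1244]
```

Emit:
send_rows(motion=[0,0.1,1.2,0.05,0,0,0,0,0,1.2,0,0,0,0,0,0,1.2,0,0,0,0,0,0,1.2,0,0,0,0,0,0,1.0,0,0,0,0,0,0,0.7,0,0,0,0,0,0,0.5,0,0,0,0,0,0,0,0,0,0,0,0,0,0,0,0,0,0,0,0,0,0,0,0,0], newtons=110)

```text
time: 7.95
tool_pos: [0.5497, 0.1712, 0.0645]
eef_rot: [-1.565, 0.16, -0.162]
contact_force: [-0.6, -0.7, 0.1]
gripper_width: 0.0099
```

Emit:
send_rows(motion=[0,0,0.25,0,0,0,0,0,0,0.25,0,0,0,0,0,0,0.25,0,0,0,0,0,0,0.25,0,0,0,0,0,0,0.25,0,0,0,0,0,0,0.25,0,0,0,0,0,0,0.25,0,0,0,0,0,0,0.25,0,0,0,0,0,0,0,0,0,0,0,0,0,0,0,0,0,0])

```text
time: 8.78
tool_pos: [0.5486, 0.1712, 0.0433]
eef_rot: [-1.565, 0.162, -0.16]
contact_force: [-0.1, 3.4, -1.9]
gripper_width: 0.0099
```

```bash
python3 - <<'E'
from h import *
from rig import env
plan([.548,.171,.042],-11.7,env.sense())
import cv2
cv2.imwrite("pics/w5.png",env.capture('wrist')[:,:,::-1])
s=env.capture('scene')[:,:,::-1];cv2.imwrite("pics/s5.png",cv2.resize(s[130:250,350:500],None,fx=5,fy=5))
E
```

```text
pos [0.5486 0.1712 0.0433] tool y [-9.e-04  1.e-04 -1.e+00] x yaw -11.74 w 0.0099 F [-0.1  3.4 -1.9] t 8.78
turn [ 0.0001 -0.0007 -0.0009] shift after turn cm [-0.06  0.13 -0.03] shift before turn [-0.06  0.13 -0.03]
turn [1.4000e-03 3.1409e+00 2.0000e-04] shift after turn cm [0.06 0.13 0.03] shift before turn [-0.06  0.13 -0.03]
```

View pics/w5.png

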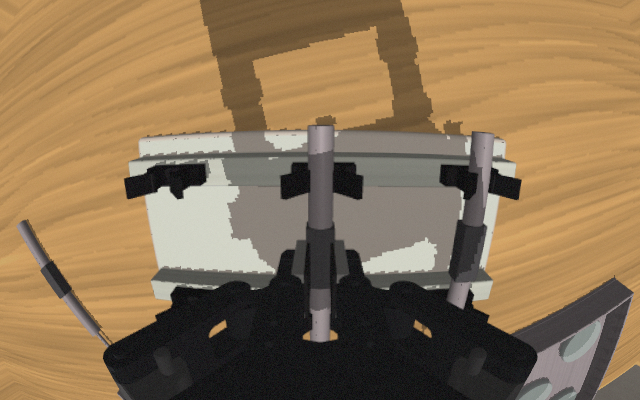

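View pics/s5.png

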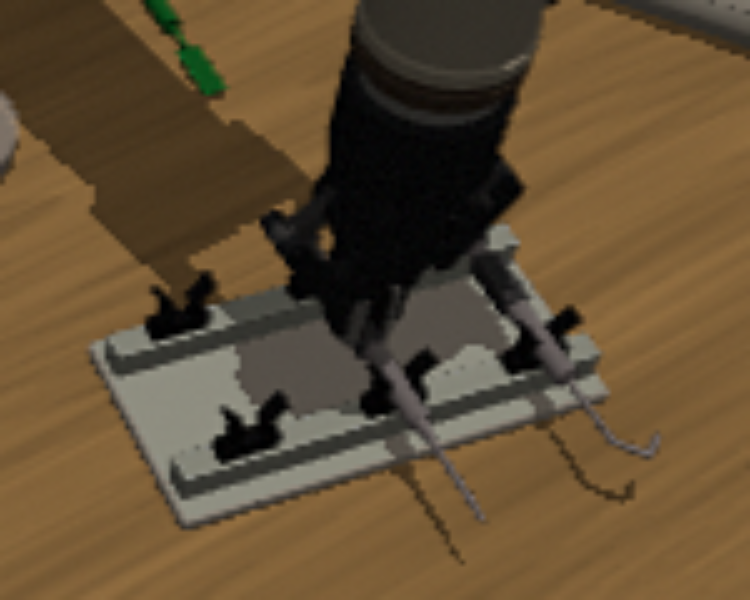

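The needle is between the jaws but there is no seat reaction yet, so I press further.

Emit:
send_rows(motion=[0,0,0.1,0,0,0,0,0,0,0.1,0,0,0,0,0,0,0.1,0,0,0,0,0,0,0,0,0,0,0,0,0,0,0,0,0,0,0,0,0,0,0,0,0,0,0,0,0,0,0,0,0,0,0,0,0,0,0,0,0,0,0,0,0,0,0,0,0,0,0,0,0])

```text
time: 9.72
tool_pos: [0.5508, 0.1712, 0.0426]
eef_rot: [-1.564, 0.158, -0.164]
contact_force: [0.9, 2.8, 6.3]
gripper_width: 0.01
```

Emit:
send_rows(motion=[0,0,0.1,0,0,0,0,0,0,0.1,0,0,0,0,0,0,0.1,0,0,0,0,0,0,0,0,0,0,0,0,0,0,0,0,0,0,0,0,0,0,0,0,0,0,0,0,0,0,0,0,0,0,0,0,0,0,0,0,0,0,0,0,0,0,0,0,0,0,0,0,0])

```text
time: 10.55
tool_pos: [0.5536, 0.1713, 0.0425]
eef_rot: [-1.563, 0.153, -0.168]
contact_force: [0.4, 1.2, 16.0]
gripper_width: 0.0101
```

16 N at an unmoving z = 0.0425 means it has seated. I relax, release and rise.

Emit:
send_rows(motion=[0,0,-0.2,0,0,0,0,0,0,-0.2,0,0,0,0,0.45,0,0,0,0,0,0,0.45,0,0,0,0,0,0,0.45,0,0,0,0,0,0,0.45,0,0,0,0,0,0,0.45,0,0,0,0,0,0,0.45,0,0,0,0,0,0,0.45,0,-1,0,0,0,0,0.45,0,-2,0,0,0,0])

```text
time: 11.38
tool_pos: [0.5467, 0.1708, 0.0699]
eef_rot: [-1.566, 0.165, -0.156]
contact_force: [-0.4, -0.5, 0.3]
gripper_width: 0.0381
```

Emit:
send_rows(motion=[0.45,0,-2,0,0,0,0,0.45,0,-2,0,0,0,0,0.45,0,-2,0,0,0,0,0.45,0,-1,0,0,0,0,0.45,0,0,0,0,0,0,0.45,0,0,-3.5,0,0,0,0.45,0,0,-3.5,0,0,0,0.45,0,0,-3.5,0,0,0,0.45,0,0,-3.5,0,0,0,0.45,0,0,0,0,0,0])

```text
time: 12.22
tool_pos: [0.5189, 0.0294, 0.1405]
eef_rot: [-1.567, 0.166, -0.162]
contact_force: [-0.6, -0.4, 0.0]
gripper_width: 0.0385
```

```bash
python3 - <<'E'
from h import *
from rig import env
plan([.558,-.0872,.08],17.6,env.sense())
import cv2
cv2.imwrite("pics/w6.png",env.capture('wrist')[:,:,::-1])
t=env.capture('top')[:,:,::-1];cv2.imwrite("pics/t6.png",cv2.resize(t[95:205,170:300],None,fx=5,fy=5,interpolation=cv2.INTER_CUBIC))
s=env.capture('scene')[:,:,::-1];cv2.imwrite("pics/s6.png",cv2.resize(s[130:250,350:500],None,fx=5,fy=5))
E
```

```text
pos [0.5189 0.0294 0.1405] tool y [-0.0027 -0.0019 -1.    ] x yaw -11.99 w 0.0385 F [-0.6 -0.4  0. ] t 12.22
turn [ 0.0018 -0.5165 -0.0029] shift after turn cm [  0.2    6.05 -12.29] shift before turn [  6.26   6.06 -10.57]
turn [3.8000e-03 2.6251e+00 2.4000e-03] shift after turn cm [-0.2   6.05 12.29] shift before turn [  6.26   6.06 -10.57]
```

View pics/t6.png

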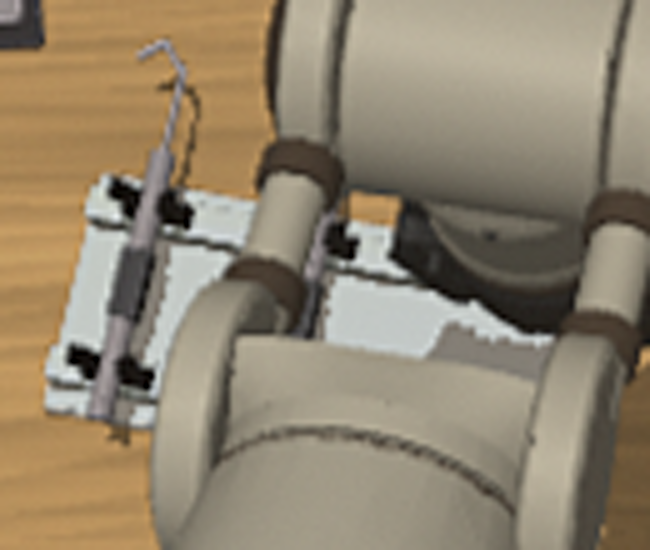

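View pics/s6.png

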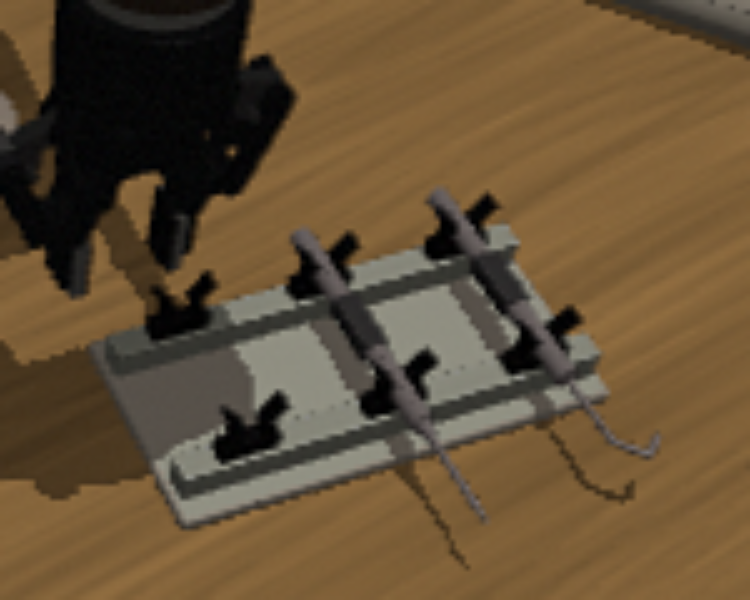

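View pics/w6.png

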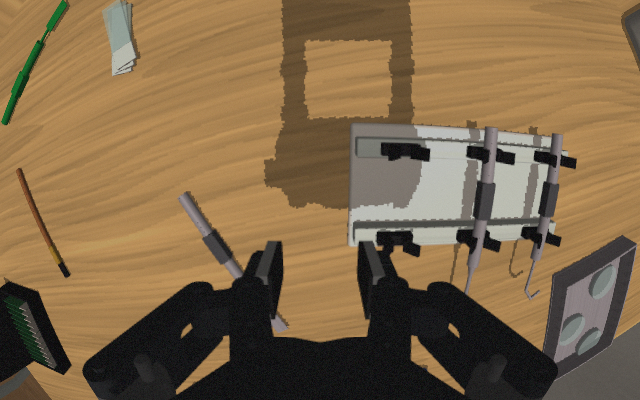

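The needle sits in the middle place at the same height as the hook. Next, the spatula.

Emit:
send_rows(motion=[0.6,0,0,0,0,-0.103,0,0.6,0,0,0,0,-0.103,0,0.6,0,0,0,0,-0.103,0,0.6,0,0,0,0,-0.103,0,0.6,0,0,0,0,-0.103,0,0.6,0.05,1,-3,0,0,0,0.6,0.05,1,-3,0,0,0,0.6,0.05,1,-3,0,0,0,0.6,0.05,1,-3.3,0,0,0,0.6,0,0,0,0,0,0], newtons=80)

```text
time: 13.2
tool_pos: [0.5606, -0.0854, 0.0995]
eef_rot: [-1.558, -0.241, 0.243]
contact_force: [0.2, 0.6, -0.5]
gripper_width: 0.0514
```

```bash
python3 - <<'E'
from h import *
from rig import env
import cv2
cv2.imwrite("pics/w7.png",env.capture('wrist')[:,:,::-1])
plan([.558,-.0872,.004],17.6,env.sense())
E
```

```text
pos [ 0.56   -0.0831  0.1001] tool y [-2.2e-03  8.0e-04 -1.0e+00] x yaw 17.69 w 0.0512 F [0.4 0.7 1. ] t 13.25
turn [-0.0015  0.0015 -0.0019] shift after turn cm [-0.32  9.61 -0.33] shift before turn [-0.3   9.61 -0.34]
turn [-2.9000e-03 -3.1401e+00  2.3000e-03] shift after turn cm [0.32 9.61 0.33] shift before turn [-0.3   9.61 -0.34]
```

View pics/w7.png

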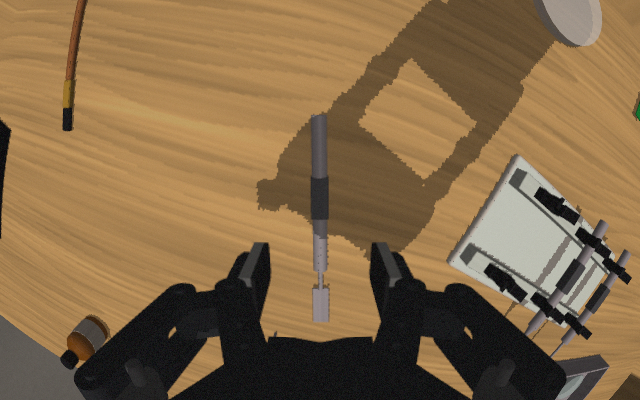

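```bash
python3 - <<'E'
from h import *
from rig import env
T=env.camera_info('wrist')['T']
for p in [(319,115),(319,177),(319.5,198),(319.5,219),(320.5,271)]: print(wr(*p,.01,T).round(4))
E
```

```text
[ 0.4946 -0.1035  0.01  ]
[ 0.5397 -0.0892  0.01  ]
[ 0.5557 -0.0837  0.01  ]
[ 0.5724 -0.0784  0.01  ]
[ 0.6178 -0.0631  0.01  ]
```

Emit:
send_rows(motion=[0.6,-0.1,1.3,-0.06,0,0,0,0.6,-0.1,1.3,-0.06,0,0,0,0.6,-0.1,1.3,-0.06,0,0,0,0.6,-0.05,1.3,-0.06,0,0,0,0.6,0,1.3,0,0,0,0,0.6,0,1.3,0,0,0,0,0.6,0,1.2,0,0,0,0,0.6,0,0.65,0,0,0,0,0.6,0,0,0,0,0,0,0.6,0,0,0,0,0,0])

```text
time: 14.08
tool_pos: [0.5573, -0.0857, 0.005]
eef_rot: [-1.557, -0.243, 0.244]
contact_force: [-0.5, 0.2, -0.4]
gripper_width: 0.0514
```

Emit:
send_rows(motion=[0.6,0,0.15,0,0,0,0,0,0,0,0,0,0,0,0,0,0,0,0,0,0,0,0,0,0,0,0,0,0,0,0,0,0,0,0,0,0,0,0,0,0,0,0,0,0,0,0,0,0,0,0,0,0,0,0,0,0,0,0,0,0,0,0,0,0,0,0,0,0,0])

```text
time: 14.92
tool_pos: [0.5579, -0.086, 0.0047]
eef_rot: [-1.558, -0.244, 0.243]
contact_force: [-1.1, -0.8, 5.9]
gripper_width: 0.0111
```

Emit:
send_rows(motion=[0,0,-1.5,0,0,0,0,0,0,-2,0,0,0,0,0,0,-2,0,0,0,0,0,0,-2,0,0,0,0,0,0,-2,0,0,0,0,0,0,-2,0,0,0,0,0,0,-1,0,0,0,0,0,0,-0.5,0,0,0,0,0,0,0,0,0,0,0,0,0,0,0,0,0,0])

```text
time: 15.75
tool_pos: [0.5568, -0.0856, 0.1327]
eef_rot: [-1.556, -0.242, 0.244]
contact_force: [0.3, 0.3, -0.1]
gripper_width: 0.0112
```

```bash
python3 - <<'E'
from h import *
from rig import env
import cv2
cv2.imwrite("pics/w8.png",env.capture('wrist')[:,:,::-1])
a=np.radians(-11.7)
end=np.array([.548,.171])+.0012*np.array([-np.sin(a),np.cos(a)])-.08*np.array([-np.sin(a),np.cos(a)]);print(end)
plan([*end,.132],-11.7,env.sense())
E
```

```text
[0.53202036 0.09383724]
pos [ 0.5565 -0.0855  0.1323] tool y [-2.3e-03  9.0e-04 -1.0e+00] x yaw 17.77 w 0.0111 F [ 0.1  0.1 -1.5] t 15.8
turn [-0.001   0.5144 -0.0023] shift after turn cm [-6.04  0.03 17.07] shift before turn [ 3.14  0.05 17.83]
turn [-3.1000e-03 -2.6272e+00  1.3000e-03] shift after turn cm [  6.04   0.03 -17.07] shift before turn [ 3.14  0.05 17.83]
```

View pics/w8.png

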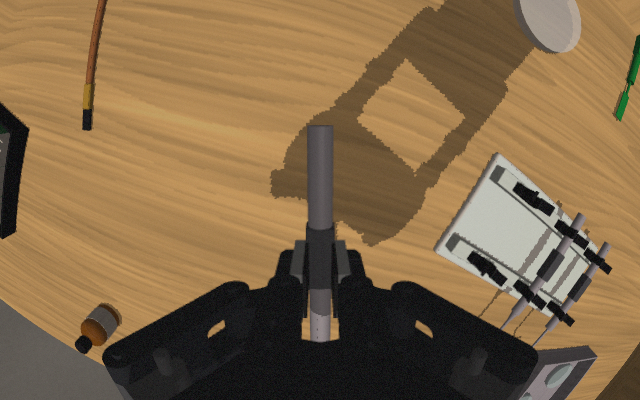

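The spatula is held level and centred, the same as the needle was. Moving to the end place.

Emit:
send_rows(motion=[0,0.63,0,3.57,0,0,0,0,0.63,0,3.57,0,0,0,0,0.63,0,3.57,0,0,0,0,0.63,0,3.57,0,0,0,0,0.63,0,3.57,0,0,0,0,0,0,0,0,0.103,0,0,0,0,0,0,0.103,0,0,0,0,0,0,0.103,0,0,0,0,0,0,0.103,0,0,0,0,0,0,0.103,0], newtons=110)

```text
time: 16.63
tool_pos: [0.5318, 0.094, 0.1321]
eef_rot: [-1.565, 0.167, -0.162]
contact_force: [-0.9, -0.9, -0.5]
gripper_width: 0.0097
```

```bash
python3 - <<'E'
from h import *
from rig import env
import cv2
im=env.capture('wrist')[:,:,::-1]
cv2.imwrite("pics/w9.png",cv2.resize(im[100:280,180:560],None,fx=2,fy=2,interpolation=cv2.INTER_CUBIC))
print(repr(env.camera_info('wrist')['T']))
plan([.5325,.0935,.042],-11.7,env.sense())
E
```

```text
array([[ 2.13655032e-01, -9.35509284e-01, -2.81378583e-01,
         4.59416650e-01],
       [ 9.76909137e-01,  2.04525139e-01,  6.17900132e-02,
         1.10392725e-01],
       [-2.56137224e-04, -2.88083056e-01,  9.57605392e-01,
         2.74252700e-01],
       [ 0.00000000e+00,  0.00000000e+00,  0.00000000e+00,
         1.00000000e+00]])
pos [0.5319 0.0939 0.1321] tool y [-2.9e-03  2.0e-04 -1.0e+00] x yaw -12.28 w 0.0099 F [-0.2 -0.6 -0.9] t 16.68
turn [ 0.0004 -0.01   -0.0029] shift after turn cm [ 0.07  9.01 -0.03] shift before turn [ 0.1   9.01 -0.02]
turn [4.5000e-03 3.1315e+00 7.0000e-04] shift after turn cm [-0.07  9.01  0.03] shift before turn [ 0.1   9.01 -0.02]
```

View pics/w9.png

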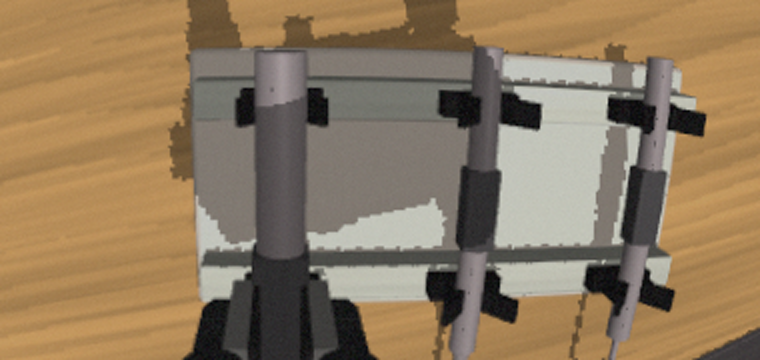

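Spatula aligned over the end clips (clip centre about 282, neck about 281 in the crop). The needle sits exactly like the hook. Pressing down.

Emit:
send_rows(motion=[0,0.1,1.2,0,0,-0.01,0,0,0,1.2,0,0,0,0,0,0,1.2,0,0,0,0,0,0,1.2,0,0,0,0,0,0,1.0,0,0,0,0,0,0,0.7,0,0,0,0,0,0,0.4,0,0,0,0,0,0,0,0,0,0,0,0,0,0,0,0,0,0,0,0,0,0,0,0,0])

```text
time: 17.52
tool_pos: [0.5345, 0.0935, 0.0655]
eef_rot: [-1.565, 0.152, -0.154]
contact_force: [-0.6, 0.2, -0.5]
gripper_width: 0.0094
```

Emit:
send_rows(motion=[0,0,0.25,0,0,0,0,0,0,0.25,0,0,0,0,0,0,0.25,0,0,0,0,0,0,0.25,0,0,0,0,0,0,0.25,0,0,0,0,0,0,0.25,0,0,0,0,0,0,0.25,0,0,0,0,0,0,0.25,0,0,0,0,0,0,0.1,0,0,0,0,0,0,0,0,0,0,0])

```text
time: 18.35
tool_pos: [0.5334, 0.0937, 0.0432]
eef_rot: [-1.565, 0.154, -0.152]
contact_force: [0.2, 1.4, -1.7]
gripper_width: 0.0099
```

Emit:
send_rows(motion=[0,0,0.1,0,0,0,0,0,0,0.1,0,0,0,0,0,0,0.1,0,0,0,0,0,0,0,0,0,0,0,0,0,0,0,0,0,0,0,0,0,0,0,0,0,0,0,0,0,0,0,0,0,0,0,0,0,0,0,0,0,0,0,0,0,0,0,0,0,0,0,0,0])

```text
time: 19.18
tool_pos: [0.5354, 0.0935, 0.0426]
eef_rot: [-1.565, 0.15, -0.155]
contact_force: [-1.3, 1.6, 7.1]
gripper_width: 0.0101
```

Emit:
send_rows(motion=[0,0,0.1,0,0,0,0,0,0,0.1,0,0,0,0,0,0,0.1,0,0,0,0,0,0,0,0,0,0,0,0,0,0,0,0,0,0,0,0,0,0,0,0,0,0,0,0,0,0,0,0,0,0,0,0,0,0,0,0,0,0,0,0,0,0,0,0,0,0,0,0,0])

```text
time: 20.02
tool_pos: [0.5356, 0.0935, 0.0423]
eef_rot: [-1.566, 0.151, -0.154]
contact_force: [-11.1, 0.0, 28.8]
gripper_width: 0.0097
```

Emit:
send_rows(motion=[0,0,-0.2,0,0,0,0,0,0,-0.2,0,0,0,0,0.45,0,0,0,0,0,0,0.45,0,0,0,0,0,0,0.45,0,0,0,0,0,0,0.45,0,0,0,0,0,0,0.45,0,0,0,0,0,0,0.45,0,0,0,0,0,0,0.45,0,-1,0,0,0,0,0.45,0,-2,0,0,0,0])

```text
time: 20.85
tool_pos: [0.5316, 0.0936, 0.0701]
eef_rot: [-1.566, 0.157, -0.149]
contact_force: [0.6, 0.2, -0.0]
gripper_width: 0.0383
```

Emit:
send_rows(motion=[0.45,0,-2,0,0,0,0,0.45,0,-2,0,0,0,0,0.45,0,-2,0,0,0,0,0.45,0,-2,0,0,0,0,0.45,0,0,-4,0,0,0,0.45,0,0,-4,0,0,0,0.45,0,0,-4,0,0,0,0.45,0,0,-4,0,0,0,0.45,0,0,-4,0,0,0,0.45,0,0,-4,0,0,0])

```text
time: 21.68
tool_pos: [0.4869, -0.1437, 0.1528]
eef_rot: [-1.566, 0.152, -0.154]
contact_force: [0.7, 0.8, 1.0]
gripper_width: 0.0381
```

```bash
python3 - <<'E'
from h import *
from rig import env
import cv2
t=env.capture('top')[:,:,::-1];cv2.imwrite("pics/t10.png",cv2.resize(t[95:205,170:300],None,fx=5,fy=5,interpolation=cv2.INTER_CUBIC))
s=env.capture('scene')[:,:,::-1];cv2.imwrite("pics/s10.png",cv2.resize(s[130:250,350:500],None,fx=5,fy=5))
plan([.5325,.0935,.042],-11.7,env.sense())
E
```

```text
pos [ 0.4868 -0.1471  0.153 ] tool y [ 0.0013 -0.0028 -1.    ] x yaw -11.53 w 0.0383 F [-0.3 -0.  -0.4] t 21.78
turn [0.0024 0.003  0.0018] shift after turn cm [-0.41 11.1  24.49] shift before turn [-0.35 11.04 24.52]
turn [ 2.8000e-03 -3.1386e+00 -3.8000e-03] shift after turn cm [  0.41  11.1  -24.49] shift before turn [-0.35 11.04 24.52]
```

View pics/t10.png

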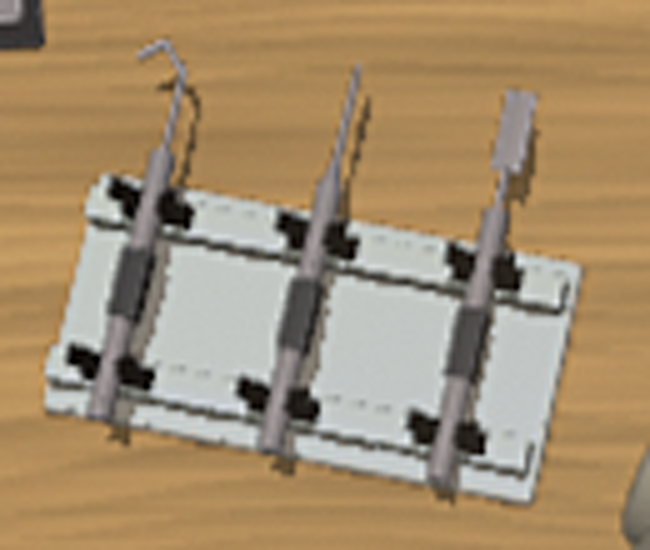

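View pics/s10.png

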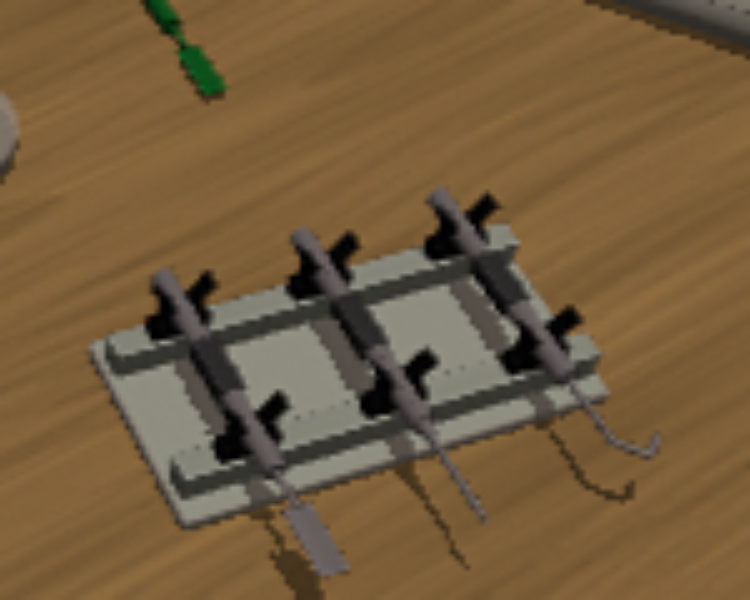

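Both instruments lie parallel to the hook at the same height, necks in all four clips and grips midway. The top crop puts the spatula's grip at (466,343) against a clip centre of (466,349), and the needle's at (300,316) against (298,317). The gripper is clear, so I hand in.

```bash
python3 - <<'E'
from rig import env
print(env.sign_off())
E
```

```text
the job is handed in; nothing more can be done
None
```

I pressed the needle into the middle place and the spatula into the empty end place, then handed the job in at about 22 s of the 54 s allowed. No verdict was reported.

- **Seating:** each one stopped dead at the expected home height (TCP z about 0.0425 m). The press reached 16 N on the needle and 29 N on the spatula, the latter with 11 N sideways. After release, neither one moved visibly.
- **Final pictures:** both sit parallel to the stored hook and level with it, with their necks in all four clips. Their grips are within about 3 mm of midway between the clips. The gripper was clear of everything.
- **Disagreements:** the wrist and top cameras differed by 2–4 mm on where the instruments and clips were, so I aimed between them. That is inside what the clips draw in.
- **Not checked:** I did not measure the final heights by triangulation; I judged them from the press stops and by comparison with the hook.

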